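Pack hat flanges head to tail in the bench tray

ROBOT

A 6-joint arm with a two-finger parallel gripper is mounted at the origin on the work surface. World frame = base frame: x ahead of the robot, y to its left, z up, the work surface at z = 0. Lengths are in m, angles in rad, forces in N, time in s.
With the tool pointing down it reaches from about 0.3 to 0.775 m from the base axis. Payload 14.6 kg.
Tool frame: the origin (TCP) lies on the centre line of the jaws, within the pads' length; the fingertips stand 14 mm ahead of it and the grasp point (between the pads) lies 5 mm behind it; z points along the fingers, y is the line along which they close (so a half turn about z gives the same grasp; the last joint's range is limited). The gripper opens to 94 mm and grips with 3 to 60 N. Pads are 16 mm wide; open, the fingers measure 119 mm over their backs; the gripper's body (75 mm by 177 mm) begins 78 mm behind the grasp point.
Start: joints at [1.217, 0.3, 1.521, -0, 1.321, -0.067], TCP at [0.156, 0.528, 0.219] pointing down, gripper open.
Joint ranges: [-3.03, 3.03], [-0.79, 2.21], [0.23, 2.52], [-1.04, 4.18], [0, 3.07], [-2.55, 2.55]. Speed limits (rad/s): [2.22, 2.22, 2.57, 3.14, 3.14, 3.14].

INTERFACE

Orientations are given as a rotation vector (axis times angle).
In Python, from plant import env, viewer, status, order gives the robot as it stands (env), with the cameras (viewer), the readings (status) and the job (order).
- The arm moves only by the tool shift_gripper, called after "Call:" in YAML: its name, and indented under it one key for each argument. Schema: {"type":"object","properties":{"moves":{"type":"array","items":{"type":"object","properties":{"sx":{"type":"number"},"sy":{"type":"number"},"sz":{"type":"number"},"twist":{"type":"number"},"jaw":{"type":"number"}},"additionalProperties":false,"required":["jaw"]},"minItems":1,"maxItems":12},"squeeze":{"type":"number"},"only":{"type":"string"},"quiet":{"type":"boolean"},"lines":{"type":"string"}},"required":["moves"],"additionalProperties":false}. moves is a list of rows, 1 to 12 of them, each an object with the fields sx, sy, sz (the shift in parts of the range, where 1.0 means 0.75 m), twist (a turn about the tool's z in shares of pi/2 rad (1.0 is pi/2 rad)), jaw (the finger opening in m); a field left out counts as zero (the opening has to be given); each row shifts and turns the commanded pose from where the row before left it, along the tool's axes as they then stand; what a row does not reach is not made up. A row lasts 1/10 s, in which the tool goes at most 0.05 m and 0.15 rad, less where a joint would pass 70% of its speed; a pose out of reach is approached as far as the arm can. The fingers move at their own pace and stop on an object; squeeze is the grip in N (left out, the last holds). Time passes only in rows, so rows that do not move let the fingers close. The tool returns the time, the measured TCP pose, the force, the opening and the grip force at its end. only (a regular expression) keeps the lines of the reply that match it, lines (a string "A,B") keeps lines A to B, and quiet returns only ok. Input that does not fit is refused with a message, and nothing moves.
- status.observe(): the state, without advancing time (a new reading comes with each control period).
- viewer.read_camera(name): name is "scene" or "top" or "wrist"; returns a dict with "color" (400x640x3 uint8, red, green, blue), "camera_matrix" (3x3 intrinsics, pixels), "world_to_cam" (4x4, takes a point from world to camera coordinates). Camera axes: x right, y down, z forward; pixel columns grow to the right and rows downward; lengths in m; the calibration is good to about 2 mm. A picture is of the moment at which its call begins. There is no depth.
- order.finish_job(): hands the job in; it is judged then, once.
The state is a dict: "time_s": time; "joint_positions": joint angles; "joint_velocities": joint speeds; "effort": joint torques, N m; "tool_pos": TCP position; "orientation": TCP orientation; "wrist_force": force on the tool from outside, world axes, zero at the start; "moment": the same for the moment, N m; "gripper_width": finger opening in m; "grip_force": force on a finger pad.
Only numpy, scipy, OpenCV 4.12 (cv2) and the standard library are available. Lean on these libraries where they do the work, as an engineer would, in place of code of your own. Each camera call takes 0.05 s, during which the arm holds its last target. There are 200 camera calls.

TASK

Finish packing the black tray, in which one hat-shaped aluminium flange already stands brim down. Put the other flange of the same size that stands brim down on the bench into the tray beside it, flat on the tray floor with the two brims within about a centimetre of each other; then put the flange that stands brim up, as it is without turning it over, on top midway between the two, its hub going down between their hubs so that its brim lies level on both hub ends. Set the parts down, do not drop them.

Things in the scene. Friction and masses are not known exactly. Their poses are not given: they have to be found in the camera images.
- tray: Shallow open black plastic tray fixed to the bench, 156 mm long (its x) by 90 mm wide (its y), 13 mm high; walls and floor 5 mm thick, so the inside is 146 x 80 mm. Origin: centre of its underside; z up. It may lie at any yaw. Two flanges fit in it side by side along its x axis, on its y = 0 line.
- flange_in_tray: Plain aluminium hat-shaped flange, about 110 g, loose, already standing brim down on the tray floor about 37 mm from the tray's centre towards its -x end. Round brim 64 mm diameter, 8 mm thick; round hub 26 mm diameter rising from its middle; total height 40 mm. Origin: centre of the brim's underside; z up through the hub.
- flange_brim_down: Identical flange loose on the bench beside the tray, brim (64 mm, 8 mm thick) down, hub (26 mm) up, 40 mm high; grip it by the hub from above. Origin: centre of the brim's underside; z up. (A smaller flange with a 42 mm brim and a plain disc nearby are not wanted.)
- flange_brim_up: Identical flange on the tray's other side, standing upside down on the end of its hub (26 mm), brim (64 mm) at the top, 32 to 40 mm above its origin; grip it across the brim from above. Origin: centre of the hub's end face, on which it stands; z up to the brim. Stacked, its hub end rests on the two lower brims, its origin 8 mm above theirs.

How it is judged:
On the way:
1. the second brim-down flange stands flat in the tray beside the first, brims no more than 14 mm apart, and is let go (z of flange_brim_down in the frame of tray below 0.009 m and angle between flange_brim_down's own z axis and vertical below 0.1 rad and y of flange_brim_down in the frame of tray between -0.015 and 0.015 m and horizontal distance between flange_brim_down and flange_in_tray below 0.078 m and contact force between the fingers and flange_brim_down below 0.1 N), for 0.2 s.
At the end, for the whole second after the job is handed in: Lower two: flat in tray, tilt < 0.1 rad, centres < 78 mm apart, the placed one within 15 mm of the tray's x axis. Brim-up one: tilt < 0.1 rad, hub end 10-17 mm above the tray's underside, within 20 mm of the tray's x axis, < 50 mm from each lower centre. All still (z of each of flange_in_tray, flange_brim_down in the frame of tray below 0.009 m and angle between each of flange_in_tray, flange_brim_down, flange_brim_up's own z axis and vertical below 0.1 rad and y of flange_brim_down in the frame of tray between -0.015 and 0.015 m and horizontal distance between flange_brim_down and flange_in_tray below 0.078 m and z of flange_brim_up in the frame of tray between 0.01 and 0.017 m and y of flange_brim_up in the frame of tray between -0.02 and 0.02 m and horizontal distance between flange_brim_up and flange_in_tray below 0.05 m and horizontal distance between flange_brim_up and flange_brim_down below 0.05 m and linear speed of each of flange_brim_up, flange_brim_down below 0.02 m/s); the robot touches nothing.
It fails at once if a flange is dropped (falls freely faster than 0.7 m/s, about 25 mm) ((contact force between the fingers and flange_brim_down below 0.01 N and linear speed of flange_brim_down above 0.7 m/s) or (contact force between the fingers and flange_brim_up below 0.01 N and linear speed of flange_brim_up above 0.7 m/s)).
It also fails if it takes over 51 s, if anything falls off the work surface, if the arm or the gripper's body presses on something with over 40 N, if the wrist force passes 120 N, or if a joint passes its speed limit or range.

## Working session

There is one attempt and no reset: what is moved stays moved. The work goes in short steps, Python scripts to look and compute and a tool call to move; the robot and the scene stay as the last step left them, time stands still between calls to the robot, and variables do not carry over. Pictures are saved under pics/ and viewed, at most 10 in all, crops included, and the job is handed in when it is done.

```bash
ls; mkdir -p pics; python3 - <<'E'
from plant import env, viewer, status, order
import cv2,numpy as np
for n in ["top","scene"]:
    d=viewer.read_camera(n); cv2.imwrite(f"pics/{n}0.png",d["color"][:,:,::-1])
    print(n,d["camera_matrix"].round(1).tolist(),np.round(d["world_to_cam"],3).tolist())
s=status.observe(); print(s["time_s"],s["tool_pos"],s["orientation"],s["gripper_width"])
E
```

```text
pics
plant.py
top [[401.6, 0.0, 318.3], [0.0, 401.6, 204.1], [0.0, 0.0, 1.0]] [[0.011, -1.0, 0.003, -0.01], [-0.99, -0.011, -0.138, 0.54], [0.138, -0.002, -0.99, 0.888], [0.0, 0.0, 0.0, 1.0]]
scene [[363.2, 0.0, 318.5], [0.0, 363.2, 199.0], [0.0, 0.0, 1.0]] [[-0.561, 0.828, 0.006, 0.284], [0.683, 0.467, -0.561, -0.349], [-0.468, -0.311, -0.828, 1.085], [0.0, 0.0, 0.0, 1.0]]
0.1 [0.15550334 0.5273314  0.21895116] [-4.48886124e-01 -3.10915341e+00  1.59564150e-03] 0.0936754479860681
```

View pics/top0.png

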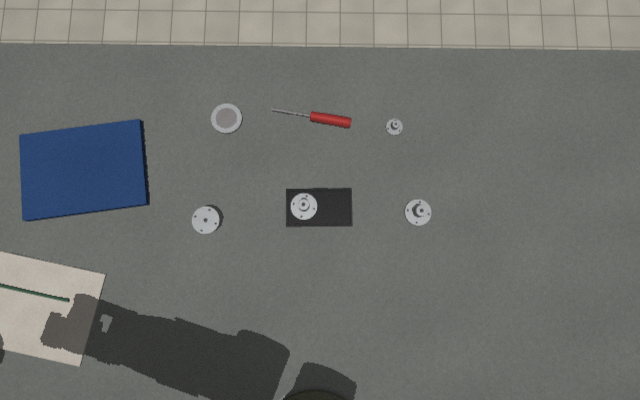

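View pics/scene0.png

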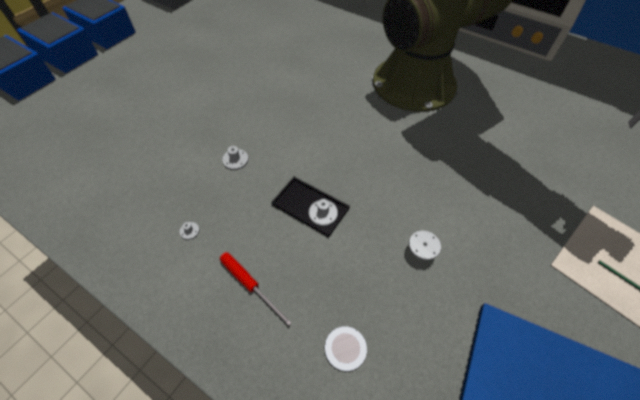

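The top view shows the tray at about (319,207) with a flange in it at (303,206). The wanted brim-down flange is at (418,212) and the brim-up one at (206,220). The small flange at (395,127) and the disc at (226,118) are not wanted. In the scene view they sit at: tray (311,207), in-tray (323,211), brim-down (235,158), brim-up (425,244).

```bash
cat > h.py <<'E'
from plant import env, viewer, status, order
import cv2,numpy as np
from scipy.spatial.transform import Rotation as R
def cam(n): d=viewer.read_camera(n); return d["color"],d["camera_matrix"],d["world_to_cam"]
def ray(c,uv):
    _,K,T=c; o=-T[:3,:3].T@T[:3,3]; d=T[:3,:3].T@np.linalg.solve(K,[uv[0],uv[1],1]); return o,d
def plane(c,uv,z): o,d=ray(c,uv); return o+d*(z-o[2])/d[2]
def tri(a,ua,b,ub):
    (o,d),(p,e)=ray(a,ua),ray(b,ub); s=np.linalg.lstsq(np.c_[d,-e],p-o,rcond=None)[0]
    x,y=o+d*s[0],p+e*s[1]; return (x+y)/2,np.linalg.norm(x-y)
def proj(c,P): _,K,T=c; q=K@(T[:3,:3]@P+T[:3,3]); return q[:2]/q[2]
def blobs(c,bright=True,thr=130,amin=60,amax=3000):
    g=cv2.cvtColor(c[0],cv2.COLOR_RGB2GRAY); sat=np.ptp(c[0].astype(int),axis=2)
    m=((g>thr)&(sat<40) if bright else (g<thr)).astype(np.uint8)
    cs,_=cv2.findContours(m,cv2.RETR_EXTERNAL,cv2.CHAIN_APPROX_NONE)
    return [k for k in cs if amin<cv2.contourArea(k)<amax]
def totool(P):
    s=status.observe(); r=R.from_rotvec(s["orientation"]); return r.inv().apply(np.asarray(P)-s["tool_pos"])
E
python3 - <<'E'
from h import *
t=cam("top"); s=cam("scene")
for n,c in(("top",t),("scene",s)):
    for k in blobs(c):
        e=cv2.fitEllipse(cv2.convexHull(k)) if len(k)>4 else None
        if e and e[0][1]>90 : print(n,np.round(e[0],1),np.round(e[1],1),plane(c,e[0],.008).round(4),plane(c,e[0],.04).round(4))
    for k in blobs(c,False,50,500,6000):
        r=cv2.minAreaRect(k)
        print("dark",n,np.round(r[0],1),np.round(r[1],1),round(r[2],1),plane(c,r[0],.013).round(4),[plane(c,q,.013)[:2].round(4).tolist() for q in cv2.boxPoints(r)])
o=status.observe();print(R.from_rotvec(o["orientation"]).as_matrix().round(3).tolist())
w=cam("wrist");cv2.imwrite("pics/w0.png",w[0][:,:,::-1]);T=w[2];r=R.from_rotvec(o["orientation"])
print("wristcam in tool",r.inv().apply(-T[:3,:3].T@T[:3,3]-o["tool_pos"]).round(4),(T[:3,:3]@r.as_matrix()).round(2).tolist(),w[1][0,0])
E
```

```text
top [205.  219.8] [27.1 28.1] [0.5032 0.2638 0.008 ] [0.5002 0.2548 0.04  ]
top [417.9 211.8] [26.1 26.7] [ 0.5281 -0.2402  0.008 ] [ 0.5242 -0.2321  0.04  ]
top [303.4 206.1] [26.1 26.3] [0.5387 0.0317 0.008 ] [0.5344 0.0306 0.04  ]
top [394.  126.3] [16.  16.7] [ 0.738  -0.1868  0.008 ] [ 0.727  -0.1805  0.04  ]
top [225.8 117.5] [29.2 30.6] [0.7555 0.2255 0.008 ] [0.7439 0.2178 0.04  ]
scene [345.6 347.8] [43.  46.1] [0.7545 0.2273 0.008 ] [0.7615 0.2291 0.04  ]
scene [424.9 243.7] [28. 34.] [0.4812 0.2568 0.008 ] [0.5008 0.2572 0.04  ]
scene [188.5 229.4] [16.8 20.4] [ 0.7392 -0.1832  0.008 ] [ 0.7468 -0.1625  0.04  ]
scene [322.8 211.7] [24.9 27.8] [0.537  0.0327 0.008 ] [0.554  0.0435 0.04  ]
scene [234.5 156.5] [22.8 26. ] [ 0.5258 -0.2398  0.008 ] [ 0.5434 -0.2164  0.04  ]
dark scene [309.7 205.6] [69.3 37.2] 29.2 [0.5426 0.0009 0.013 ] [[0.5911, -0.0735], [0.4932, -0.0955], [0.4941, 0.0753], [0.5863, 0.0863]]
dark scene [67. 51.] [134. 102.] 0.0 [ 0.4971 -0.9591  0.013 ] [[0.7455, -0.9035], [0.4466, -1.4259], [0.1728, -1.0317], [0.5361, -0.5989]]
[[-0.959, 0.283, -0.0], [0.283, 0.959, -0.001], [0.0, -0.001, -1.0]]
wristcam in tool [ 0.0794 -0.0011 -0.1661] [[0.0, 1.0, -0.0], [-0.96, 0.0, -0.27], [-0.27, 0.0, 0.96]] 276.6813153699362
```

Careful with the scale: shifts go in shares of 0.75 m and turns go in shares of pi/2 rad. That gives: -0.0375 m / 0.75 = -0.05, -0.0304 m / 0.75 = -0.0405.

Call:
shift_gripper:
  moves:
    - {"sx":-0.05, "sy":-0.0405, "jaw":0.094}
    - {"sx":-0.05, "sy":-0.0405, "jaw":0.094}
    - {"sx":-0.05, "sy":-0.0405, "jaw":0.094}
    - {"sx":-0.05, "sy":-0.0405, "jaw":0.094}
    - {"sx":-0.05, "sy":-0.0405, "jaw":0.094}
    - {"sx":-0.05, "sy":-0.0405, "jaw":0.094}
    - {"sx":-0.05, "sy":-0.0405, "jaw":0.094}
    - {"sx":-0.05, "sy":-0.0405, "jaw":0.094}
    - {"sx":-0.05, "sy":-0.0405, "jaw":0.094}
    - {"sx":-0.05, "sy":-0.0405, "jaw":0.094}
    - {"sx":-0.05, "sy":-0.0405, "jaw":0.094}
    - {"sx":-0.05, "sy":-0.0405, "jaw":0.094}

```text
time_s: 1.45
tool_pos: [0.4848, 0.0483, 0.2196]
orientation: [0.449, 3.109, 0.0]
wrist_force: [0.9, -0.1, -0.3]
gripper_width: 0.0937
grip_force: 0.0
```

Call:
shift_gripper:
  moves:
    - {"sx":-0.05, "sy":-0.0405, "jaw":0.094}
    - {"sx":-0.05, "sy":-0.0405, "jaw":0.094}
    - {"twist":0.091, "jaw":0.094}
    - {"twist":0.091, "jaw":0.094}
    - {"twist":0.091, "jaw":0.094}
    - {"twist":0.091, "jaw":0.094}
    - {"twist":0.091, "jaw":0.094}
    - {"twist":0.091, "jaw":0.094}
    - {"twist":0.091, "jaw":0.094}
    - {"twist":0.091, "jaw":0.094}
    - {"twist":0.091, "jaw":0.094}
    - {"jaw":0.094}

```text
time_s: 2.65
tool_pos: [0.5387, -0.0292, 0.2194]
orientation: [-2.227, -2.215, 0.0]
wrist_force: [0.5, -0.1, 0.5]
gripper_width: 0.0938
grip_force: 0.0
```

```bash
python3 - <<'E'
from h import *
o=status.observe();print(o["time_s"],o["tool_pos"],R.from_rotvec(o["orientation"]).as_matrix().round(3).tolist(),o["joint_positions"])
w=cam("wrist");cv2.imwrite("pics/w1.png",w[0][:,:,::-1])
for k in blobs(w,True,130,200,20000):
    e=cv2.fitEllipse(k); print(np.round(e,1) if 0 else [np.round(v,1).tolist() for v in e],plane(w,e[0],.008).round(4))
E
```

```text
2.65 [ 0.5386953  -0.02916387  0.21935754] [[0.005, 1.0, -0.0], [1.0, -0.005, 0.0], [0.0, -0.0, -1.0]] [-1.22000958e-01  2.76689877e-01  1.55103691e+00  4.56298037e-05
  1.31408760e+00 -1.16658897e-01]
[[294.4, 351.2], [47.4, 340.6], 88.0] [ 0.4909 -0.3309  0.008 ]
[[320.7, 129.4], [46.9, 50.1], 3.3] [0.5374 0.0333 0.008 ]
```

View pics/w1.png

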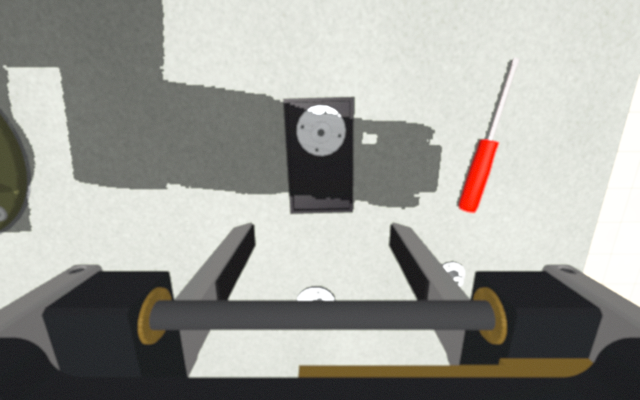

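The wrist view shows the tray at columns 284–354 and rows 97–213, with its flange at (321,130). The wanted brim-down flange is half hidden at (317,293), so I'll shift back to get it clear.

In the tool's units: -0.045 m / 0.75 = -0.06.

Call:
shift_gripper:
  moves:
    - {"sx":-0.06, "jaw":0.094}
    - {"sx":-0.06, "jaw":0.094}
    - {"sx":-0.06, "jaw":0.094}
    - {"sx":-0.06, "jaw":0.094}
    - {"sx":-0.06, "jaw":0.094}
    - {"sx":-0.06, "jaw":0.094}
    - {"jaw":0.094}

```text
time_s: 3.4
tool_pos: [0.5369, -0.3037, 0.2187]
orientation: [-2.224, -2.218, 0.001]
wrist_force: [-0.1, 0.3, 0.0]
gripper_width: 0.0945
grip_force: 0.0
```

```bash
python3 - <<'E'
from h import *
t=cam("top"); s=cam("scene"); w=cam("wrist");cv2.imwrite("pics/w2.png",w[0][:,:,::-1])
for n,c in (("w",w),("top",t),("scene",s)):
  for k in blobs(c,True,130,150,20000):
    if len(k)<5: continue
    e=cv2.fitEllipse(cv2.convexHull(k)); p=plane(c,e[0],.008)
    if .4<p[0]<.65 and abs(p[1])<.3: print(n,[np.round(v,1).tolist() for v in e],p.round(4),plane(c,e[0],.013).round(4),plane(c,e[0],.04).round(4))
t=cam("top");s=cam("scene")
print(tri(t,(205,219.8),s,(424.9,243.7)))
E
```

```text
w [[376.7, 133.3], [21.1, 33.3], 52.8] [ 0.6106 -0.2423  0.008 ] [ 0.6096 -0.242   0.013 ] [ 0.6044 -0.2405  0.04  ]
top [[422.9, 262.4], [49.2, 117.3], 35.3] [ 0.4093 -0.2491  0.008 ] [ 0.4093 -0.2478  0.013 ] [ 0.4094 -0.2408  0.04  ]
scene [[426.2, 241.8], [32.6, 37.8], 90.5] [0.4755 0.2572 0.008 ] [0.4786 0.2573 0.013 ] [0.4953 0.2576 0.04  ]
scene [[322.8, 211.8], [25.0, 27.9], 92.0] [0.5372 0.0328 0.008 ] [0.5398 0.0345 0.013 ] [0.5542 0.0436 0.04  ]
(array([0.50007268, 0.256308  , 0.03798256]), np.float64(0.002063411764899398))
```

View pics/w2.png

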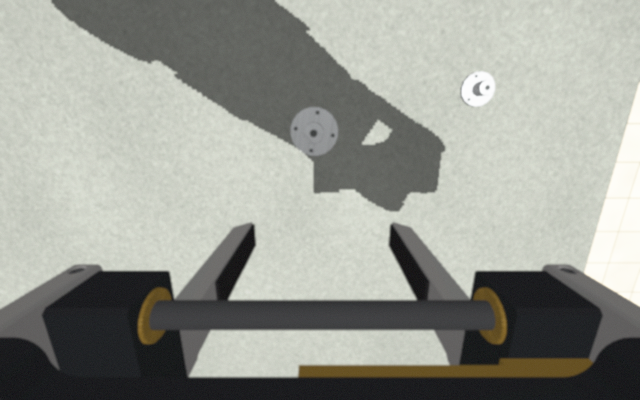

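The wanted flange is at (314,131), radius about 24 px, with its hub hole near (313,133), lying in the arm's shadow. I'll fit circles and triangulate against the earlier top and scene pictures.

```bash
python3 - <<'E'
from h import *
w=cam("wrist");t=cam("top");s=cam("scene")
g=cv2.cvtColor(w[0],cv2.COLOR_RGB2GRAY)
def circ(g,box,r0,r1):
    u0,v0,u1,v1=box; c=cv2.HoughCircles(cv2.resize(g[v0:v1,u0:u1],None,fx=4,fy=4,interpolation=cv2.INTER_CUBIC),cv2.HOUGH_GRADIENT,1.5,400,param1=100,param2=20,minRadius=4*r0,maxRadius=4*r1)
    c=c[0,0]/4; return c[0]+u0-.375,c[1]+v0-.375,c[2]
def hole(g,box):
    u0,v0,u1,v1=box; q=255.-g[v0:v1,u0:u1]; q=np.clip(q-np.percentile(q,70),0,None); V,U=np.mgrid[v0:v1,u0:u1]; return (U*q).sum()/q.sum(),(V*q).sum()/q.sum()
b=circ(g,(280,97,348,165),20,28); h=hole(g,(308,128,319,139)); print("w2 brim",b,"hole",h)
print(plane(w,b,.008),plane(w,h,.04))
print("brim tri",tri(w,b[:2],t,(417.9,211.8)),tri(w,b[:2],s,(234.5,156.5)))
g1=cv2.imread("pics/w1.png",0); b1=circ(g1,(287,95,355,165),20,28); h1=hole(g1,(316,127,326,137)); print("w1 in-tray",b1,h1)
# w1 camera: same orientation, known offset
o=status.observe(); r2=R.from_rotvec(o["orientation"])
off=np.array([.53869530,-.02916387,.21935754]); r1=R.from_matrix(np.linalg.qr(np.array([[.005,1,0],[1,-.005,0],[0,0,-1.]]))[0]); 
M=np.array([[.005,1,0],[1,-.005,0],[0,0,-1.]])
T=w[2]; Rc=T[:3,:3]@r2.as_matrix(); cpos=r2.inv().apply(-T[:3,:3].T@T[:3,3]-o["tool_pos"])
T1=np.eye(4);T1[:3,:3]=Rc@M.T;T1[:3,3]=-T1[:3,:3]@(off+M@cpos); w1=(None,w[1],T1)
print("in-tray brim",plane(w1,b1,.013),plane(w1,h1,.045),tri(w1,b1[:2],s,(322.8,211.7)),tri(w1,b1[:2],t,(303.4,206.1)))
for q in [(284,98.5),(354,97),(353,211.5),(291,213)]: print("tray",plane(w1,q,.013))
a=cv2.imread("pics/top0.png");b=cv2.imread("pics/scene0.png")
f=lambda m,u,v:cv2.resize(m[v-32:v+32,u-32:u+32],(390,390),interpolation=cv2.INTER_NEAREST)
x=cv2.imread("pics/w1.png")[85:225,250:390]
cv2.imwrite("pics/crops.png",np.hstack([f(a,417,211),cv2.resize(x,(390,390),interpolation=cv2.INTER_NEAREST)]))
E
```

```text
Traceback (most recent call last):
TypeError: 'NoneType' object is not subscriptable
```

```bash
cat >> h.py <<'E'
def circ(g,box,r0,r1):
    u0,v0,u1,v1=box; c=cv2.HoughCircles(cv2.resize(g[v0:v1,u0:u1],None,fx=3,fy=3,interpolation=cv2.INTER_CUBIC),cv2.HOUGH_GRADIENT,1.5,400,param1=40,param2=8,minRadius=3*r0,maxRadius=3*r1)
    c=c[0,0]/3; return c[0]+u0-.33,c[1]+v0-.33,c[2]
def hole(g,box):
    u0,v0,u1,v1=box; q=255.-g[v0:v1,u0:u1]; q=np.clip(q-np.percentile(q,70),0,None); V,U=np.mgrid[v0:v1,u0:u1]; return (U*q).sum()/q.sum(),(V*q).sum()/q.sum()
E
python3 - <<'E'
from h import *
w=cam("wrist");t=cam("top");s=cam("scene")
g=cv2.cvtColor(w[0],cv2.COLOR_RGB2GRAY)
b=circ(g,(280,97,348,165),20,28); h=hole(g,(308,128,319,139)); print("w2 brim",b,"hole",h)
print(plane(w,b,.008),plane(w,h,.04))
print("brim tri",tri(w,b[:2],t,(417.9,211.8)),tri(w,b[:2],s,(234.5,156.5)))
g1=cv2.imread("pics/w1.png",0); b1=circ(g1,(287,95,355,165),20,28); h1=hole(g1,(316,127,326,137)); print("w1 in-tray",b1,h1)
o=status.observe(); r2=R.from_rotvec(o["orientation"])
off=np.array([.53869530,-.02916387,.21935754]); M=np.array([[.005,1,0],[1,-.005,0],[0,0,-1.]])
T=w[2]; Rc=T[:3,:3]@r2.as_matrix(); cpos=r2.inv().apply(-T[:3,:3].T@T[:3,3]-o["tool_pos"])
T1=np.eye(4);T1[:3,:3]=Rc@M.T;T1[:3,3]=-T1[:3,:3]@(off+M@cpos); w1=(None,w[1],T1)
print("in-tray brim",plane(w1,b1,.013),plane(w1,h1,.045),tri(w1,b1[:2],s,(322.8,211.7)),tri(w1,b1[:2],t,(303.4,206.1)))
for q in [(284,98.5),(354,97),(353,211.5),(291,213)]: print("tray",plane(w1,q,.013))
a=cv2.imread("pics/top0.png")
x=cv2.imread("pics/w1.png")[85:225,250:390]
cv2.imwrite("pics/crops.png",np.hstack([cv2.resize(a[179:243,385:449],(390,390),interpolation=cv2.INTER_NEAREST),cv2.resize(x,(390,390),interpolation=cv2.INTER_NEAREST)]))
E
```

```text
w2 brim (np.float32(312.42), np.float32(131.92), np.float32(24.4)) hole (np.float64(312.52003816793894), np.float64(133.83396946564886))
[ 0.52570273 -0.23915686  0.008     ] [ 0.52685421 -0.23979919  0.04      ]
brim tri (array([ 0.52649817, -0.23829689,  0.01736632]), np.float64(0.0012336753176040629)) (array([ 0.5259126 , -0.23928764,  0.00837447]), np.float64(0.000496087457969777))
w1 in-tray (np.float32(320.42), np.float32(129.92), np.float32(25.449999)) (np.float64(320.53848314606745), np.float64(132.2571629213483))
in-tray brim [0.53716958 0.03328176 0.013     ] [0.53745617 0.03196194 0.045     ] (array([0.53719856, 0.03299894, 0.00867182]), np.float64(0.00020788569860794107)) (array([0.53763771, 0.03241974, 0.01211002]), np.float64(0.0018960599166667818))
tray [0.49097516 0.0724362  0.013     ]
tray [0.58008382 0.07392767 0.013     ]
tray [ 0.58298608 -0.08002112  0.013     ]
tray [ 0.49465991 -0.08196131  0.013     ]
```

View pics/crops.png

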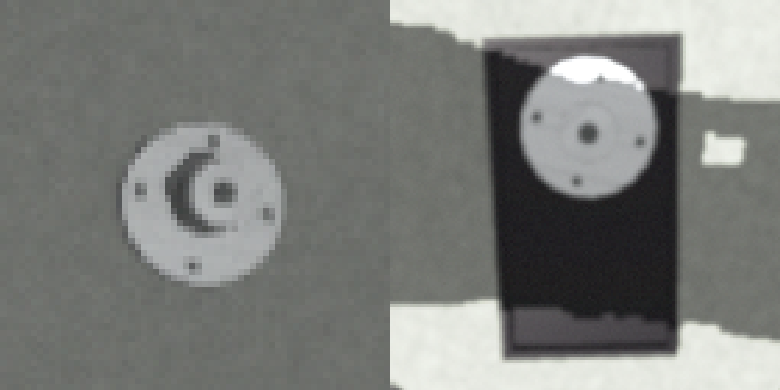

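The left crop shows the hub end hole at about (36.6,31.5) in the crop, which is top-view pixel (421,210). The right crop shows the tray outline cleanly, with its flange hole at (321,132). The heights and sizes are consistent: brim about 8 mm, tray about 154 x 89 mm, centre (0.537,-0.004). Next I'll grasp the flange.

In the tool's units: 0.045 m / 0.75 = 0.06, -0.0053 m / 0.75 = -0.0071.

```bash
python3 - <<'E'
from h import *
w=cam("wrist");t=cam("top")
print("hub top",tri(w,(312.5,133.5),t,(421.1,210.0)), totool([.5265,-.2397,.028]))
E
```

```text
hub top (array([ 0.52743041, -0.23919706,  0.04354145]), np.float64(0.001453350554932285)) [ 0.05927351 -0.01171505  0.19155866]
```

Call:
shift_gripper:
  moves:
    - {"sx":0.0428, "sy":-0.0071, "jaw":0.094}
    - {"sx":0.0428, "sy":-0.0071, "jaw":0.094}
    - {"sz":0.06, "jaw":0.094}
    - {"sz":0.06, "jaw":0.094}
    - {"sz":0.06, "jaw":0.07}
    - {"sz":0.04, "jaw":0.06}
    - {"jaw":0.06}

```text
time_s: 4.75
tool_pos: [0.5256, -0.234, 0.0507]
orientation: [-2.22, -2.214, 0.003]
wrist_force: [0.3, -0.1, 1.1]
gripper_width: 0.0736
grip_force: 0.0
```

In the tool's units: 0.022 m / 0.75 = 0.0293, -0.0055 m / 0.75 = -0.0073.

Call:
shift_gripper:
  moves:
    - {"sx":-0.0073, "sy":0.0013, "jaw":0.06}
    - {"sz":0.0293, "jaw":0.045}
    - {"jaw":0.045}
    - {"jaw":0.045}
  squeeze: 20

```text
time_s: 5.15
tool_pos: [0.5292, -0.241, 0.0342]
orientation: [2.224, 2.217, 0.001]
wrist_force: [0.3, 0.3, -0.5]
gripper_width: 0.0456
grip_force: 0.0
```

```bash
python3 - <<'E'
from h import *
o=status.observe(); print(o["tool_pos"],totool([.5268,-.2396,.028]))
w=cam("wrist");cv2.imwrite("pics/w3.png",w[0][:,:,::-1])
E
```

```text
[ 0.52916764 -0.24100023  0.03424976] [ 0.00139823 -0.00238194  0.00624477]
```

View pics/w3.png

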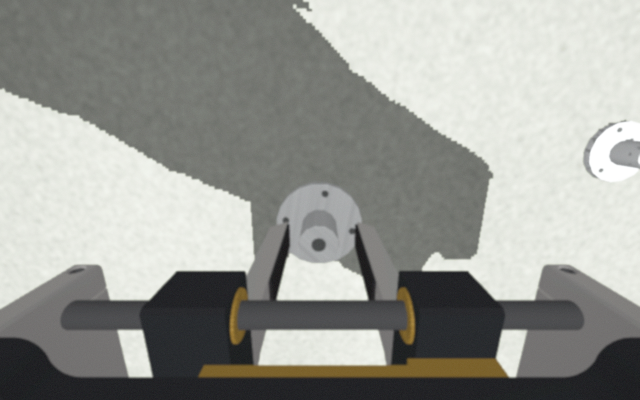

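The hub top at (319,243) sits centred between the fingers (290 to 358 at mid-height), so I'll go down 5 mm and close.

In the tool's units: 0.005 m / 0.75 = 0.0067, -0.001 m / 0.75 = -0.0013.

Call:
shift_gripper:
  moves:
    - {"sx":0.0013, "sy":-0.0013, "sz":0.0067, "jaw":0.045}
    - {"jaw":0.015}
    - {"jaw":0.015}
    - {"jaw":0.015}
    - {"jaw":0.015}
    - {"jaw":0.015}
  squeeze: 25

```text
time_s: 5.8
tool_pos: [0.5276, -0.2395, 0.0277]
orientation: [2.225, 2.218, 0.0]
wrist_force: [-1.9, 0.5, 3.1]
gripper_width: 0.0256
grip_force: 25.0
```

In the tool's units: -0.04 m / 0.75 = -0.0533, 0.03 m / 0.75 = 0.04.

Call:
shift_gripper:
  moves:
    - {"sz":-0.0267, "jaw":0.015}
    - {"sz":-0.0533, "jaw":0.015}
    - {"sx":0.04, "sy":0.0019, "jaw":0.015}
    - {"sx":0.0533, "sy":0.0027, "jaw":0.015}
    - {"sx":0.0533, "sy":0.0027, "jaw":0.015}
    - {"sx":0.0533, "sy":0.0027, "jaw":0.015}
    - {"sx":0.04, "sy":0.002, "jaw":0.015}
    - {"sx":0.0267, "sy":0.002, "jaw":0.015}
    - {"sz":0.0267, "jaw":0.015}
    - {"jaw":0.015}
    - {"jaw":0.015}

```text
time_s: 6.9
tool_pos: [0.5384, -0.0397, 0.0675]
orientation: [-2.225, -2.217, 0.001]
wrist_force: [0.2, -0.2, -2.2]
gripper_width: 0.0254
grip_force: 25.0
```

```bash
python3 - <<'E'
from h import *
for i in range(4):
    o=status.observe(); print(o["tool_pos"],totool([.538,-.0389,.0327]),o["joint_velocities"].max() if hasattr(o["joint_velocities"],"max") else "")
    w=cam("wrist")
cv2.imwrite("pics/w4.png",w[0][:,:,::-1])
E
```

```text
[ 0.53835248 -0.03970182  0.06746618] [ 0.00079817 -0.00032406  0.03476654] 0.0024158878594475104
[ 0.53863577 -0.03992644  0.06790401] [ 0.00102612 -0.00064348  0.03520388] 4.6456908635680156e-05
[ 0.53876527 -0.03997412  0.06809333] [ 0.00107556 -0.00079069  0.03539273] -9.835640619198865e-05
[ 0.5388165  -0.03999559  0.06814887] [ 0.00109714 -0.00085203  0.03544798] 0.0011485100525899586
```

View pics/w4.png

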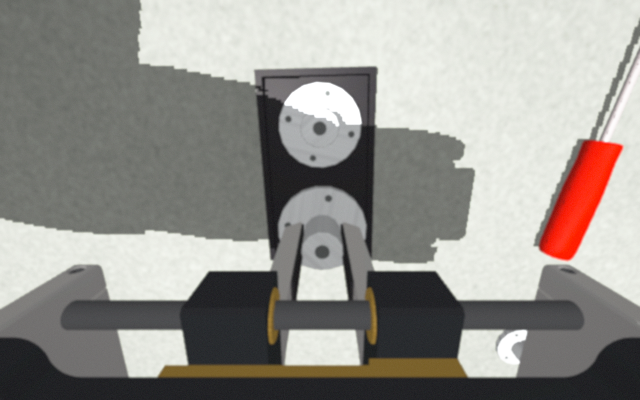

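The held flange at (322,230) lines up with the one in the tray at (320,125), and both are inside the tray walls. I'll lower it.

In the tool's units: 0.015 m / 0.75 = 0.02, 0.012 m / 0.75 = 0.016.

Call:
shift_gripper:
  moves:
    - {"sx":0.0013, "sy":-0.0011, "sz":0.02, "jaw":0.015}
    - {"sz":0.016, "jaw":0.015}
    - {"sz":0.0067, "jaw":0.015}
    - {"jaw":0.015}
    - {"sz":0.0027, "jaw":0.015}
    - {"sz":0.0013, "jaw":0.015}
    - {"jaw":0.015}

```text
time_s: 7.8
tool_pos: [0.5379, -0.0385, 0.0327]
orientation: [2.224, 2.218, 0.001]
wrist_force: [0.8, -0.5, -1.2]
gripper_width: 0.0257
grip_force: 25.0
```

In the tool's units: 0.0008 m / 0.75 = 0.0011.

Call:
shift_gripper:
  moves:
    - {"sz":0.0011, "jaw":0.015}
    - {"jaw":0.015}
    - {"jaw":0.015}

```text
time_s: 8.1
tool_pos: [0.5379, -0.0385, 0.0326]
orientation: [2.224, 2.218, 0.001]
wrist_force: [-4.5, 0.1, 9.4]
gripper_width: 0.0256
grip_force: 25.0
```

Call:
shift_gripper:
  moves:
    - {"sz":0.0009, "jaw":0.015}
    - {"jaw":0.015}
    - {"jaw":0.015}

```text
time_s: 8.4
tool_pos: [0.538, -0.0385, 0.0326]
orientation: [2.224, 2.218, 0.001]
wrist_force: [-9.1, 0.6, 18.6]
gripper_width: 0.0255
grip_force: 25.0
```

It's seated: the force rises on contact. Now I'll release it, retract, and move on to the brim-up flange.

In the tool's units: -0.05 m / 0.75 = -0.0667, -0.04 m / 0.75 = -0.0533.

Call:
shift_gripper:
  moves:
    - {"sz":-0.0011, "jaw":0.04}
    - {"jaw":0.04}
    - {"jaw":0.04}
    - {"jaw":0.04}
    - {"sz":-0.0267, "jaw":0.04}
    - {"sz":-0.0533, "jaw":0.05}
    - {"sz":-0.0667, "jaw":0.094}
    - {"sz":-0.0533, "jaw":0.094}
    - {"jaw":0.094}

```text
time_s: 9.3
tool_pos: [0.5397, -0.0387, 0.1872]
orientation: [2.22, 2.213, 0.008]
wrist_force: [0.8, -1.3, -0.8]
gripper_width: 0.0685
grip_force: 0.0
```

Call:
shift_gripper:
  moves:
    - {"sx":0.06, "sy":-0.0133, "jaw":0.094}
    - {"sx":0.06, "sy":-0.0133, "jaw":0.094}
    - {"sx":0.06, "sy":-0.0133, "jaw":0.094}
    - {"sx":0.06, "sy":-0.0133, "jaw":0.094}
    - {"sx":0.04, "jaw":0.094}
    - {"jaw":0.094}
    - {"jaw":0.094}

```text
time_s: 10.0
tool_pos: [0.498, 0.1718, 0.1809]
orientation: [-2.223, -2.219, 0.002]
wrist_force: [0.2, -0.5, -1.0]
gripper_width: 0.0941
grip_force: 0.0
```

```bash
python3 - <<'E'
from h import *
cam("top");cam("top");w=cam("wrist");t=cam("top");s=cam("scene");cv2.imwrite("pics/w5.png",w[0][:,:,::-1]);cv2.imwrite("pics/s5.png",s[0][:,:,::-1])
cv2.imwrite("pics/both.png",np.vstack([w[0],s[0][100:300]])[:,:,::-1])
print(status.observe()["tool_pos"],totool([.5,.2555,.031]))
for c in (w,t,s):
  print()
  for k in blobs(c,True,130,150,20000):
    if len(k)>5: e=cv2.fitEllipse(cv2.convexHull(k)); print([np.round(v,1).tolist() for v in e],plane(c,e[0],.013).round(4),plane(c,e[0],.04).round(4))
E
```

```text
[0.4985107  0.17070609 0.18160685] [0.08481476 0.00114454 0.15059812]

[[312.3, 351.4], [65.1, 289.3], 88.3] [ 0.4831 -0.0882  0.013 ] [ 0.4843 -0.061   0.04  ]
[[350.6, 280.5], [43.4, 48.0], 89.3] [0.5373 0.0324 0.013 ] [0.5342 0.0499 0.04  ]
[[57.0, 232.2], [56.3, 110.2], 139.9] [0.152  0.1054 0.013 ] [0.18  0.117 0.04 ]

[[44.6, 304.9], [117.5, 138.0], 120.8] [0.304  0.6181 0.013 ] [0.3071 0.6003 0.04  ]
[[333.2, 206.0], [26.3, 26.8], 8.6] [ 0.539 -0.039  0.013] [ 0.5353 -0.0379  0.04  ]
[[303.5, 205.9], [26.3, 26.8], 7.9] [0.5384 0.0314 0.013 ] [0.5348 0.0304 0.04  ]
[[394.1, 126.2], [17.0, 17.7], 139.7] [ 0.7366 -0.1859  0.013 ] [ 0.7273 -0.1806  0.04  ]
[[225.4, 117.5], [30.1, 32.3], 74.2] [0.7537 0.2253 0.013 ] [0.7439 0.2187 0.04  ]

[[345.6, 347.7], [43.6, 46.8], 156.1] [0.7555 0.2276 0.013 ] [0.7614 0.2291 0.04  ]
[[428.5, 240.9], [34.1, 41.8], 86.5] [0.4738 0.2603 0.013 ] [0.4907 0.2605 0.04  ]
[[188.4, 229.2], [17.7, 21.8], 64.8] [ 0.7402 -0.1805  0.013 ] [ 0.7466 -0.163   0.04  ]
[[-133.1, 225.9], [174.4, 675.8], 124.1] [ 1.1245 -0.7584  0.013 ] [ 1.1159 -0.7181  0.04  ]
[[608.2, 265.7], [93.0, 133.3], 135.5] [0.3191 0.5882 0.013 ] [0.3421 0.5755 0.04  ]
[[322.8, 211.8], [25.0, 27.8], 92.4] [0.5397 0.0344 0.013 ] [0.5541 0.0435 0.04  ]
[[297.1, 197.1], [24.0, 27.0], 84.5] [ 0.5399 -0.0361  0.013 ] [ 0.5543 -0.0243  0.04  ]
```

View pics/both.png

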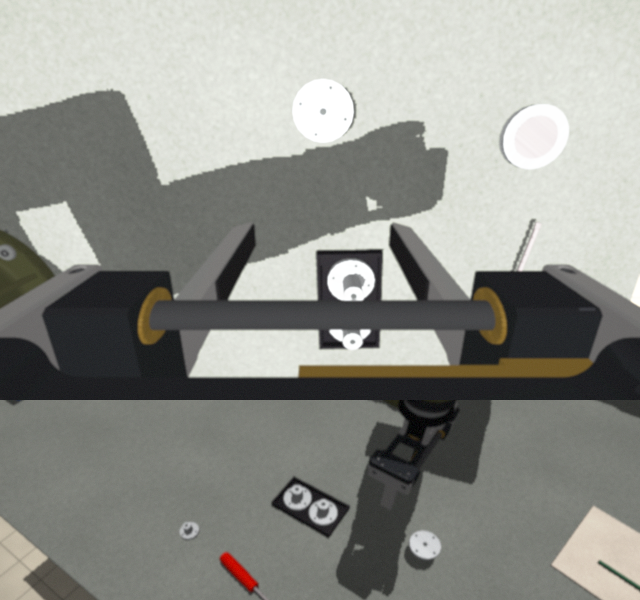

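Both flanges stand flat side by side in the tray: in the lower strip at (297,497) and (323,512), with centres about 71 mm apart by the top view. The brim-up flange is at (323,111) in the wrist view.

```bash
python3 - <<'E'
from h import *
w=cam("wrist");t=cam("top");s=cam("scene")
g=cv2.cvtColor(w[0],cv2.COLOR_RGB2GRAY); b=circ(g,(283,72,363,150),28,35); h=hole(g,(317,105,329,117))
print(b,h,plane(w,b,.04),plane(w,h,.04),tri(w,h,t,(205,219.8)),tri(w,h,s,(424.9,243.7)))
p=plane(w,h,.04);p[2]=.031;print(totool(p))
E
```

```text
(np.float32(323.42), np.float32(109.92), np.float32(32.149998)) (np.float64(322.3458213256484), np.float64(111.06868395773294)) [0.50044313 0.25625176 0.04      ] [0.499297   0.25508747 0.04      ] (array([0.49976842, 0.25491633, 0.04001046]), np.float64(0.0010029495433882753)) (array([0.49924856, 0.2561835 , 0.03738221]), np.float64(0.0020941607064521757))
[0.08397277 0.00050242 0.15075939]
```

In the tool's units: 0.045 m / 0.75 = 0.06, 0.0425 m / 0.75 = 0.0567.

Call:
shift_gripper:
  moves:
    - {"sx":0.0567, "sy":0.0007, "jaw":0.094}
    - {"sx":0.056, "sy":0.0007, "jaw":0.094}
    - {"jaw":0.094}
    - {"sz":0.06, "jaw":0.094}
    - {"sz":0.06, "jaw":0.094}
    - {"sz":0.04, "jaw":0.094}
    - {"sz":0.0267, "jaw":0.094}
    - {"jaw":0.094}
    - {"jaw":0.094}
    - {"jaw":0.094}

```text
time_s: 11.4
tool_pos: [0.5004, 0.2562, 0.0433]
orientation: [2.224, 2.217, 0.003]
wrist_force: [-0.0, 0.2, 0.3]
gripper_width: 0.0938
grip_force: 0.0
```

```bash
python3 - <<'E'
from h import *
print(status.observe()["tool_pos"],totool([.4998,.2555,.031]))
E
```

```text
[0.50037058 0.25616365 0.04330557] [-0.000676   -0.00059373  0.0123038 ]
```

In the tool's units: 0.012 m / 0.75 = 0.016, -0.0007 m / 0.75 = -0.0009.

Call:
shift_gripper:
  moves:
    - {"sx":-0.0009, "sy":-0.0008, "sz":0.016, "jaw":0.094}
    - {"jaw":0.075}
    - {"jaw":0.05}
    - {"jaw":0.05}
    - {"jaw":0.05}
    - {"jaw":0.05}
    - {"jaw":0.05}
  squeeze: 25

```text
time_s: 12.1
tool_pos: [0.4991, 0.2555, 0.03]
orientation: [2.225, 2.218, 0.001]
wrist_force: [0.8, -0.6, 2.2]
gripper_width: 0.0632
grip_force: 25.0
```

```bash
python3 -c "
from h import *
print(status.observe()['tool_pos'])"
```

```text
[0.4991372  0.25549132 0.02998263]
```

In the tool's units: -0.045 m / 0.75 = -0.06, -0.03 m / 0.75 = -0.04.

Call:
shift_gripper:
  moves:
    - {"sz":-0.02, "jaw":0.05}
    - {"sz":-0.0467, "jaw":0.05}
    - {"sz":-0.04, "jaw":0.05}
    - {"sx":-0.04, "sy":0.0067, "jaw":0.05}
    - {"sx":-0.0533, "sy":0.008, "jaw":0.05}
    - {"sx":-0.06, "sy":0.008, "jaw":0.05}
    - {"sx":-0.06, "sy":0.008, "jaw":0.05}
    - {"sx":-0.06, "sy":0.008, "jaw":0.05}
    - {"sx":-0.0467, "sy":0.008, "jaw":0.05}
    - {"sx":-0.024, "sy":0.0053, "jaw":0.05}
    - {"jaw":0.05}
    - {"jaw":0.05}

```text
time_s: 13.3
tool_pos: [0.5371, -0.0024, 0.1103]
orientation: [-2.225, -2.217, -0.0]
wrist_force: [-0.4, 0.9, -0.9]
gripper_width: 0.0633
grip_force: 25.0
```

```bash
python3 - <<'E'
from h import *
for i in range(3): w=cam("wrist")
t=cam("top");s=cam("scene");cv2.imwrite("pics/b6.png",np.hstack([w[0][60:310,180:460],s[0][120:270,240:400].repeat(2,0).repeat(2,1)[:250]])[:,:,::-1])
o=status.observe();print(o["tool_pos"],o["gripper_width"],o["grip_force"],totool([.538,-.003,.043]))
for c in(w,t):
  for k in blobs(c,True,130,150,20000):
    if len(k)>5:
      e=cv2.fitEllipse(cv2.convexHull(k)); p=plane(c,e[0],.12)
      if .4<p[0]<.65 and abs(p[1])<.1:print([np.round(v,1).tolist() for v in e],p.round(4))
E
```

```text
[ 0.53712042 -0.00182224  0.10988452] 0.06324857080419723 24.999687373638153 [-0.00117886  0.00088236  0.06688447]
[[322.2, 368.9], [130.7, 481.2], 0.1] [ 0.5371 -0.0963  0.12  ]
```

View pics/b6.png

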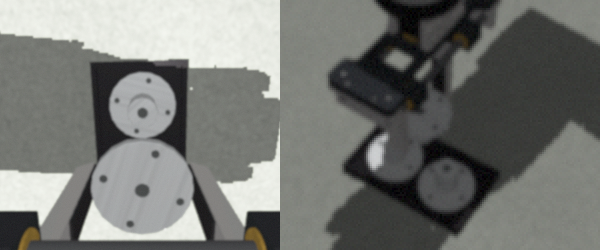

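The held brim's hole is at about (322,250) and the in-tray hub hole at (322,172), aligned on the tray axis. The hub gap is 45 mm against a 26 mm hub, so there's room to descend.

In the tool's units: 0.02 m / 0.75 = 0.0267, 0.015 m / 0.75 = 0.02.

```bash
python3 - <<'E'
from h import *
w=cam("wrist"); print(plane(w,(322,250),.12),plane(w,(322,172),.045))
E
```

```text
[ 0.53714407 -0.0028758   0.12      ] [0.53723287 0.03167971 0.045     ]
```

Call:
shift_gripper:
  moves:
    - {"sx":-0.0013, "sy":0.0012, "sz":0.0267, "jaw":0.05}
    - {"sz":0.0267, "jaw":0.05}
    - {"sz":0.02, "jaw":0.05}
    - {"sz":0.008, "jaw":0.05}
    - {"jaw":0.05}
    - {"jaw":0.05}
    - {"jaw":0.05}

```text
time_s: 14.3
tool_pos: [0.5385, -0.0037, 0.0496]
orientation: [2.224, 2.218, 0.001]
wrist_force: [-0.3, 0.0, -0.3]
gripper_width: 0.0629
grip_force: 25.0
```

```bash
python3 -c "
from h import *
print(status.observe()['wrist_force'],totool([.538,-.003,.043]))"
```

```text
[-0.26594768  0.01040161 -0.29804444] [ 0.00064912 -0.00055483  0.00658183]
```

In the tool's units: 0.003 m / 0.75 = 0.004, 0.002 m / 0.75 = 0.0027.

Call:
shift_gripper:
  moves:
    - {"sz":0.004, "jaw":0.05}
    - {"sz":0.0027, "jaw":0.05}
    - {"sz":0.0013, "jaw":0.05}
    - {"jaw":0.05}
    - {"jaw":0.05}

```text
time_s: 14.8
tool_pos: [0.5381, -0.0037, 0.043]
orientation: [2.225, 2.218, -0.0]
wrist_force: [-3.1, -0.2, 4.2]
gripper_width: 0.0632
grip_force: 25.0
```

Call:
shift_gripper:
  moves:
    - {"sz":0.0009, "jaw":0.05}
    - {"jaw":0.05}
    - {"jaw":0.05}

```text
time_s: 15.1
tool_pos: [0.5381, -0.0037, 0.0429]
orientation: [2.225, 2.218, 0.0]
wrist_force: [-7.4, 1.0, 12.6]
gripper_width: 0.063
grip_force: 25.0
```

The part is seated at the expected height. I'll release it and retract.

In the tool's units: -0.05 m / 0.75 = -0.0667, -0.04 m / 0.75 = -0.0533.

Call:
shift_gripper:
  moves:
    - {"sz":-0.0009, "jaw":0.07}
    - {"jaw":0.08}
    - {"jaw":0.09}
    - {"jaw":0.09}
    - {"jaw":0.09}
    - {"sz":-0.02, "jaw":0.09}
    - {"sz":-0.0533, "jaw":0.09}
    - {"sz":-0.0667, "jaw":0.09}
    - {"sx":-0.0533, "sz":-0.0267, "jaw":0.09}
    - {"sx":-0.0667, "jaw":0.09}
    - {"sx":-0.0667, "jaw":0.09}
    - {"jaw":0.09}

```text
time_s: 16.3
tool_pos: [0.5372, -0.1485, 0.1677]
orientation: [2.229, 2.212, -0.001]
wrist_force: [0.6, 0.6, 0.0]
gripper_width: 0.0903
grip_force: 0.0
```

```bash
python3 - <<'E'
from h import *
cam("top");w=cam("wrist");s=cam("scene")
cv2.imwrite("pics/f.png",np.hstack([w[0][0:240,200:440],cv2.resize(s[0][140:260,250:400],None,fx=2,fy=2)])[:,:,::-1])
for k in blobs(s,True,130,150,20000):
  e=cv2.fitEllipse(cv2.convexHull(k)); p=plane(s,e[0],.053)
  if .4<p[0]<.65 and abs(p[1])<.15:print(p.round(4),np.round(e[1],1),round(e[2]))
E
```

```text
[0.5519 0.022  0.053 ] [31.7 50.7] 134
```

View pics/f.png

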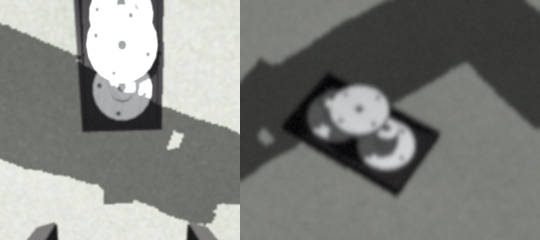

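The picture shows the top flange lying level across both hubs, at (122,45) in the wrist crop and (360,110) in the scene crop. The gripper is clear, so I'll hand in.

```bash
python3 -c "
from plant import env, viewer, status, order
print(order.finish_job())"
```

```text
the job is handed in; nothing more can be done
None
```

The packing is finished and handed in at about 16 s: both brim-down flanges stand flat in the tray about 71 mm apart, and the brim-up flange looked level across their hubs in the last pictures; the hand-in call returned no verdict.

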